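# Unload the glue-pot bracket and push its hinge pin home

## Robot

A 6-joint arm with a two-finger parallel gripper is mounted at the origin on the work surface. World frame = base frame: x ahead of the robot, y to its left, z up, the work surface at z = 0. Lengths are in m, angles in degrees, forces in N, time in s.
With the tool pointing down it reaches from about 0.3 to 0.875 m from the base axis. Payload 6.4 kg.
Tool frame: the origin (TCP) lies at the very end of the fingers, on their centre line; the grasp point (between the pads) lies 19 mm behind it; z points along the fingers, x is the direction in which the jaws open and shut, and the axes are right-handed (so a half turn about z gives the same grasp; the last joint's range is limited). The gripper opens to 88 mm and grips with 3 to 60 N. Pads are 18 mm wide; open, the fingers measure 123 mm over their backs; the gripper's body (75 mm by 187 mm) begins 45 mm behind the grasp point.
Start: joints at [61.461, 10.359, 92.074, -0, 77.567, -11.82], TCP at [0.165, 0.551, 0.208] pointing down, gripper open.
Joint ranges: [-171.53, 171.53], [-51.25, 118.39], [17.06, 147.69], [-65.23, 245.23], [0, 150.52], [-178.68, 178.68]. Speed limits (degrees/s): [147.25, 147.25, 172.46, 180, 180, 180].

## Interface

Orientations are given as a 3x3 rotation matrix whose columns are the frame's x, y, z axes.
In Python, from station import readout, eyes, ctrl gives the robot as it stands.
- The arm moves only by the tool step_arm, never from a script. Its arguments are lists of equal length, an entry for each row: "slide": the shift along the tool's x, y, z scaled (see below), a list of three; "spin": the turn about the tool's z scaled (see below). A call has 1 to 20 rows; each row shifts and turns the pose as measured when the row begins, along the tool's axes as they then stand; what a row does not reach is not made up. The controller multiplies each number of a shift by 0.25 m and each number of a turn by 90 degrees. A row lasts 1/8 s, in which the tool goes at most 62.5 mm and 10.7 degrees, less where a joint would pass 70% of its speed; a pose out of reach is approached as far as the arm can. A call with a number of a shift or a turn outside -1 to 1 is refused whole. A call with a gripper value outside its range is refused whole. "grip" is the opening, from -1 (shut) to 1 (fully open), so that 0 is half open, set as the call begins (left out, the last holds). The fingers move at their own pace and stop on an object; "force" is the grip in N (left out, the last holds). Time passes only in rows, so rows that do not move let the fingers close. It gives the time, the measured TCP pose, the force and the opening at its end, in the units of the state.
- readout.read_state(): the state, without advancing time (a new reading comes with each control period).
- eyes.snapshot(name): name is "side" or "top" or "wrist"; returns the picture (384x512x3 uint8, blue, green, red); there is no depth.
- eyes.camera_model(name): a dict with "mtx" (3x3 intrinsics, pixels), "extrinsics" (4x4, takes a point from world to camera coordinates). Camera axes: x right, y down, z forward; pixel columns grow to the right and rows downward; lengths in m; the calibration is good to about 2 mm. A picture is of the moment at which its call begins: read the wrist's pose just before it. camera_model takes no time and is no camera call; for the wrist camera it gives the pose at the moment of the call.
- ctrl.sign_off(): hands the job in, once; it reports no verdict.
The state is a dict: "time_s": time; "q": joint angles; "dq": joint speeds; "joint_torque": joint torques, N m; "ee_pos": TCP position; "tool_rot": TCP orientation; "contact_force": force on the tool from outside, world axes, zero at the start; "ft_torque": the same for the moment, N m; "grip_width": opening from 0.0 (shut) to 1.0 (fully open).
Only numpy, scipy, OpenCV 4.12 (cv2) and the standard library are available. Lean on these libraries where they do the work, as an engineer would, in place of code of your own. Each camera call takes 0.05 s, during which the arm holds its last target. There are 200 camera calls.

## Task

The hinge pin of the blue bench bracket has crept up. First unload the bracket: lift the handled glue kettle clear of its tray, keep it upright, set it down without dropping it so that its whole base stands on the round cork mat, and let go; only then push the red-headed hinge pin down through fork and lug until its head sits fully home on the fork. Leave the glue bottle, the jar and the model tugboat where they stand.

Things in the scene. Friction and masses are not known exactly. Their poses are not given: they have to be found in the camera images.
- bracket: Fixed bracket; origin on the bench below its tray's centre, z up. Aluminium tray: 116 mm disc, top at 75 mm, rim 6 mm high (108 mm clear inside). Local +x runs along the 26 mm wide arm to a blue clevis (foot 85 x 90 mm): pin axis vertical at x = 150 mm, y = 0; fork's upper ear 46 x 44 mm, top at 98 mm; post 30 x 44 mm centred at x = 188 mm, top at 98 mm. The arm's lug lies between the ears.
- tray (a point): Centre of the tray's top face, 75 mm above the bench.
- pin (a joint): How far the hinge pin has been pushed down, m: 0 = sticking up 30 mm, 0.030 = seated, head flush on the fork's upper ear. It stands at 0 to 0.014 at the start, slides stiffly (about 6 N) and stays where it is left.
- pin_head (a point): Centre of the top face of the pin's red round head (26 mm diameter, 9 mm thick; steel shank 10 mm). 107 mm above the bench when seated, 121 to 137 mm at the start.
- kettle: Lidded steel glue kettle, 0.3 to 0.65 kg, standing on the tray. Body 90 mm diameter, red lid 95 mm diameter with its top 96 mm above the base. Rigid hoop handle over the lid: two dark wires (6 mm thick) 51 mm either side of the axis, narrowing at the top to a straight wooden grip bar. Origin: centre of the base underside; z up; x along the grip bar.
- grip (a point): Centre of the kettle's wooden grip bar: 64 mm long along the kettle's x, 14 mm wide along its y, 18 mm tall, 150 mm above the kettle's base (bar from 141 to 159 mm), 45 mm free between bar and lid.
- cork_mat: Fixed round cork mat, 160 mm diameter, 6 mm thick. Origin: centre of its underside on the bench. Lies left or right of the bracket.
- cutting_mat: Fixed square green cutting mat, 160 x 160 x 4 mm, on the other side of the bracket; not for the kettle. Origin: centre of its underside.
- glue_bottle: Bystander: yellow glue bottle, 44 mm diameter, 110 mm tall, upright. Origin: centre of its base.
- jar: Bystander: glass jar with red cap, 62 mm diameter, 75 mm tall. Origin: centre of its base.
- tugboat: Bystander: blue and white model tugboat, 46 mm wide, about 140 mm long along its y, 65 mm tall (mast 80 mm). Origin: centre of its underside.

How it is judged (in metres and radians):
On the way, in this order (a step that is already met when the one before it is completed fails the run):
1. the kettle is lifted clear of the tray, its base at least 20 mm above it (z of kettle in the frame of tray above 0.02 m and contact force between kettle and bracket below 0.05 N), for 0.1 s.
2. the kettle stands upright with its whole base on the cork mat and has been let go (horizontal distance between kettle and cork_mat below 0.036 m and height (world z) of kettle below 0.01 m and angle between kettle's own z axis and vertical below 0.08 rad and contact force between the fingers and kettle below 0.05 N and linear speed of kettle below 0.03 m/s), for 0.2 s.
3. the hinge pin is pushed home, its head seated on the fork (value of joint pin above 0.028 m), for 0.1 s.
At the end, for the whole second after the job is handed in: The kettle stands at rest and upright (within 0.08 rad) on the cork mat, its axis within 36 mm of the mat's centre, and the hinge pin is seated to within 2 mm (horizontal distance between kettle and cork_mat below 0.036 m and height (world z) of kettle below 0.01 m and angle between kettle's own z axis and vertical below 0.08 rad and linear speed of kettle below 0.03 m/s and value of joint pin above 0.028 m); the robot touches nothing.
It fails at once if the kettle is tipped more than 0.5 rad (angle between kettle's own z axis and vertical above 0.5 rad).
It fails at once if the kettle is dropped: moving faster than 0.45 m/s (a free fall of about 10 mm) with no finger on it (contact force between the fingers and kettle below 0.05 N and linear speed of kettle above 0.45 m/s).
It fails at once if the glue bottle, jar or tugboat is moved more than 20 mm (distance of any of glue_bottle, jar, tugboat from where it was at the start of the episode above 0.02 m).
It also fails if it takes over 45 s, if anything falls off the work surface, if the arm or the gripper's body presses on something with over 40 N, if the wrist force passes 120 N, or if a joint passes its speed limit or range.

## Working session

There is one attempt and no reset: what is moved stays moved. The work goes in short steps, Python scripts to look and compute and a tool call to move; the robot and the scene stay as the last step left them, time stands still between calls to the robot, and variables do not carry over. Pictures are saved under pics/ and viewed, about 8 in all and at most 12, crops included, and the job is handed in when it is done.

Besides the shell and the picture viewer there is one more tool, called after "Call:" as name(argument=value, ...) on one line, values as JSON. step_arm: Moves the arm, as the interface text tells. Its arguments: {"type":"object","properties":{"slide":{"type":"array","items":{"type":"array","items":{"type":"number"}}},"spin":{"type":"array","items":{"type":"number"}},"grip":{"type":"number"},"force":{"type":"number"}},"required":["slide","spin"]}

```bash
mkdir -p pics
python3 - <<'E'
from station import readout, eyes
import cv2,numpy as np
s=readout.read_state();print(s['time_s'],s['ee_pos'],s['tool_rot'],s['contact_force'])
for n in("top","side"):
    cv2.imwrite(f"pics/{n}0.png",eyes.snapshot(n))
    m=eyes.camera_model(n);print(n,np.round(m['mtx'],2).tolist(),np.round(m['extrinsics'],4).tolist())
E
```

```text
0.0 [0.16510433 0.55016967 0.20732771] [[ 2.87674077e-01  9.57728005e-01 -8.32403192e-04]
 [ 9.57726881e-01 -2.87675053e-01 -1.51146124e-03]
 [-1.68703039e-03 -3.62406695e-04 -9.99998511e-01]] [-0.31085215  0.72334677  0.12943343]
top [[393.36, 0.0, 251.69], [0.0, 393.36, 190.01], [0.0, 0.0, 1.0]] [[0.0202, -0.9994, 0.0294, -0.0289], [-0.9826, -0.0253, -0.1842, 0.6233], [0.1848, -0.0251, -0.9824, 1.1355], [0.0, 0.0, 0.0, 1.0]]
side [[418.41, 0.0, 260.07], [0.0, 418.41, 189.98], [0.0, 0.0, 1.0]] [[0.8841, -0.4672, -0.0044, -0.5488], [-0.339, -0.6349, -0.6943, 0.312], [0.3215, 0.6153, -0.7197, 0.8688], [0.0, 0.0, 0.0, 1.0]]
```

View pics/top0.png

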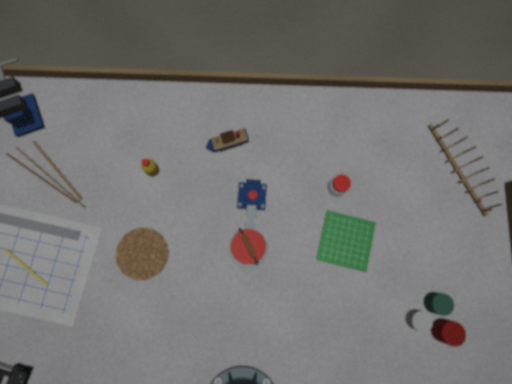

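View pics/side0.png

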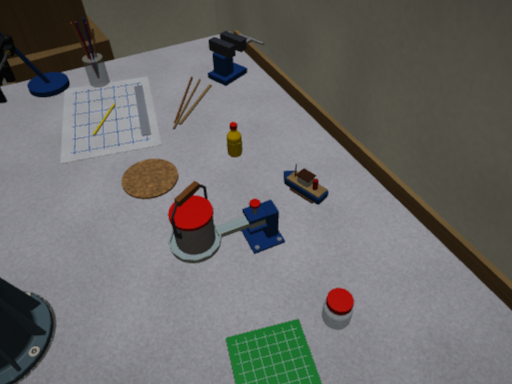

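Top view: the kettle lid is near (248,247), the pin head (253,195) and the cork mat (142,253), which is left of the bracket. I'll enlarge both views to read the pixels.

Run:
```python
import cv2,numpy as np
a=cv2.imread('pics/top0.png');b=cv2.imread('pics/side0.png')
def crop(i,x,y,w,h,k):
    o=cv2.resize(i[y:y+h,x:x+w],None,fx=k,fy=k,interpolation=cv2.INTER_CUBIC)
    for t in range(0,w,10):cv2.line(o,(t*k,0),(t*k,6),(0,255,255),1);cv2.putText(o,str(x+t),(t*k,16),0,.35,(0,0,0),1)
    for t in range(0,h,10):cv2.line(o,(0,t*k),(6,t*k),(0,255,255),1);cv2.putText(o,str(y+t),(8,t*k+4),0,.35,(0,0,0),1)
    return o
A=crop(a,210,170,66,100,6);B=crop(b,150,170,66,100,6)
cv2.imwrite('pics/c1.png',cv2.hconcat([A,B]))
# cork mat segmentation, red blobs
for n,i in(('top',a),('side',b)):
    h=cv2.cvtColor(i,cv2.COLOR_BGR2HSV)
    for nm,m in(('cork',cv2.inRange(h,(5,70,60),(20,255,200))),('red',cv2.inRange(h,(0,190,120),(4,255,255))|cv2.inRange(h,(176,190,120),(180,255,255)))):
        c,l,st,ce=cv2.connectedComponentsWithStats(m)
        for k in range(1,c):
            if st[k,4]>25:print(n,nm,st[k].tolist(),np.round(ce[k],1))
```

```text
top cork [2, 65, 510, 22, 2867] [256.1  75.4]
top cork [429, 125, 60, 90, 372] [458.6 171.2]
top cork [213, 130, 34, 19, 266] [229.3 139.2]
top cork [34, 142, 47, 57, 88] [ 56.6 169.3]
top cork [141, 159, 9, 8, 29] [146.3 163.2]
top cork [116, 228, 52, 52, 2052] [141.7 253.5]
top cork [241, 233, 16, 25, 163] [248.3 245.1]
side cork [86, 14, 23, 29, 220] [96.5 31.3]
side cork [26, 43, 56, 18, 334] [52.5 51.4]
side cork [248, 42, 264, 248, 1835] [390.9 173.7]
side cork [8, 57, 16, 9, 95] [14.7 61. ]
side cork [174, 77, 37, 52, 298] [188.2 103.4]
side cork [122, 159, 56, 40, 1730] [149.4 178.2]
side cork [287, 172, 40, 25, 252] [307.4 185.8]
side cork [175, 181, 24, 21, 148] [186.1 191.3]
side red [174, 196, 39, 33, 931] [193.  212.7]
side red [250, 199, 10, 8, 59] [254.2 202.5]
side red [169, 203, 6, 17, 41] [170.8 210.7]
side red [327, 289, 26, 23, 472] [339.9 299.8]
```

View pics/c1.png

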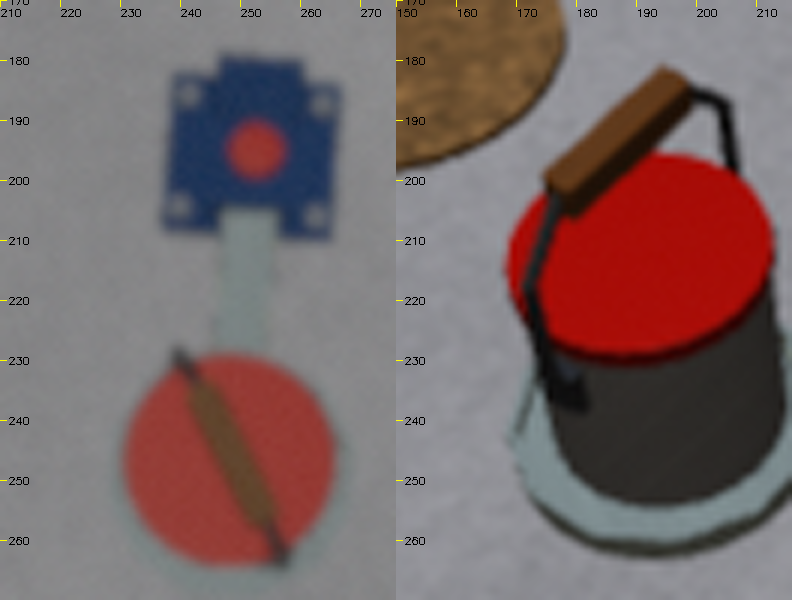

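The crops show: bar in top from (242,234) to (254.5,257), centre (248.3,245.3). Bar in side has its centre at (186.3,191.5). Pin head is at top (252.7,195) and side (254.5,202.5). Lid centre in top is (247.5,247).

```bash
cat > h.py <<'E'
import numpy as np
from station import eyes
def ray(n,u,v,M=None):
    M=M or eyes.camera_model(n);E=np.array(M['extrinsics']);R=E[:3,:3]
    d=R.T@np.linalg.solve(np.array(M['mtx']),[u,v,1.]);return -R.T@E[:3,3],d
def onz(n,u,v,z,M=None):
    c,d=ray(n,u,v,M);return c+d*(z-c[2])/d[2]
def tri(*o):
    A=np.zeros((3,3));b=np.zeros(3)
    for n,u,v in o:
        c,d=ray(n,u,v);d=d/np.linalg.norm(d);P=np.eye(3)-np.outer(d,d);A+=P;b+=P@c
    return np.linalg.solve(A,b)
E
python3 - <<'E'
from h import *
np.set_printoptions(precision=4,suppress=True)
print('grip top',onz('top',248.3,245.3,.234),'side(z.228)',onz('side',186.3,191.5,.228),'tri',tri(('top',248.3,245.3),('side',186.3,191.5)))
a=onz('top',242,234,.234);b=onz('top',254.5,257,.234);print('ends',a,b,np.linalg.norm(a-b),np.degrees(np.arctan2(*(a-b)[1::-1])))
a=onz('side',176,200,.234);b=onz('side',194,182.5,.234);print('ends side',a,b,np.linalg.norm(a-b),np.degrees(np.arctan2(*(a-b)[1::-1])))
print('lid',onz('top',247.5,247,.171),onz('side',191.5,212.5,.171))
print('pin',tri(('top',252.7,195),('side',254.5,202.5)),onz('top',252.7,195,.128))
print('cork',onz('top',141.7,253.5,.006),onz('side',149.4,178.2,.006))
for n,p in dict(bottle=(149,170),tug=(230,140),jar=(341,184)).items():print(n,onz('top',*p,.06))
E
```

```text
grip top [ 0.4492 -0.0044  0.234 ] side(z.228) [ 0.451  -0.0036  0.228 ] tri [ 0.4501 -0.0047  0.2292]
ends [0.4771 0.0121 0.234 ] [ 0.4205 -0.0206  0.234 ] 0.06535740775675153 29.986451536874288
ends side [ 0.4234 -0.0216  0.234 ] [0.4727 0.0072 0.234 ] 0.05712716687496141 -149.66085779716872
lid [ 0.4476 -0.0037  0.171 ] [ 0.4516 -0.0117  0.171 ]
pin [ 0.5971 -0.0162  0.1309] [ 0.5963 -0.016   0.128 ]
cork [0.4279 0.3159 0.006 ] [0.4275 0.3094 0.006 ]
bottle [0.6773 0.2985 0.06  ]
tug [0.7795 0.0559 0.06  ]
jar [ 0.6493 -0.2875  0.06  ]
```

Estimates agree: grip (0.450,-0.004,0.225), bar axis 30°, pin (0.597,-0.016,0.130), cork (0.428,0.312). The grip-to-pin distance of 0.147 m is close to the nominal 0.150. Next I raise the tool and turn it so the jaws close across the bar.

Call:
step_arm(slide=[[0,0,-0.08],[0,0,-0.08],[0,0,-0.08],[0,0,-0.08],[0,0,-0.08],[0,0,0]], spin=[-0.104,-0.104,-0.104,-0.104,-0.104,0], grip=1, force=30)

```text
time_s: 0.85
ee_pos: [0.1643, 0.5486, 0.3064]
tool_rot: [[-0.522, 0.853, -0.004], [0.853, 0.522, -0.008], [-0.005, -0.008, -1.0]]
contact_force: [-1.2, 0.6, -0.5]
grip_width: 1.0
```

Call:
step_arm(slide=[[-0.2,-0.015,0],[-0.2,-0.015,0],[-0.2,-0.015,0],[-0.2,-0.015,0],[-0.2,-0.015,0],[-0.2,-0.015,0],[-0.2,-0.015,0],[-0.2,-0.015,0],[-0.2,-0.015,0],[-0.2,-0.015,0],[-0.2,-0.015,0],[0,0,0]], spin=[0,0,0,0,0,0,0,0,0,0,0,0])

```text
time_s: 2.35
ee_pos: [0.4076, 0.036, 0.2936]
tool_rot: [[-0.482, 0.876, -0.02], [0.876, 0.482, -0.016], [-0.004, -0.025, -1.0]]
contact_force: [-0.4, 0.7, 0.5]
grip_width: 1.003
```

```bash
cat >> h.py <<'E'
def go(x,y,z,yaw):
    from station import readout
    s=readout.read_state();R=np.array(s['tool_rot']);p=np.array(s['ee_pos'])
    t=R.T@(np.array([x,y,z])-p)/.25;a=np.degrees(np.arctan2(R[1,0],R[0,0]))
    w=(yaw-a+180)%360-180
    print(round(s['time_s'],2),'pos',p.round(4),'yaw',a.round(1),'F',np.round(s['contact_force'],1),'w',round(s['grip_width'],3),'q6',np.round(s['q'],1)[[0,5]],'slide',t.round(3),'spin',round(-w/90,3))
E
python3 - <<'E'
from h import *
import cv2
go(.450,-.004,.290,120)
cv2.imwrite('pics/w1.png',eyes.snapshot('wrist'))
M=eyes.camera_model('wrist');print(np.round(M['mtx'],1).tolist(),np.round(M['extrinsics'],4).tolist())
E
```

```text
2.35 pos [0.4076 0.036  0.2936] yaw 118.8 F [-0.4  0.7  0.5] w 1.003 q6 [ -10.7 -129.5] slide [-0.222  0.072  0.013] spin -0.013
[[283.1, 0.0, 252.7], [0.0, 283.1, 189.1], [0.0, 0.0, 1.0]] [[-0.4837, 0.8752, -0.004, 0.1651], [0.8468, 0.4692, 0.2506, -0.4163], [0.2212, 0.1179, -0.9681, 0.3792], [0.0, 0.0, 0.0, 1.0]]
```

View pics/w1.png

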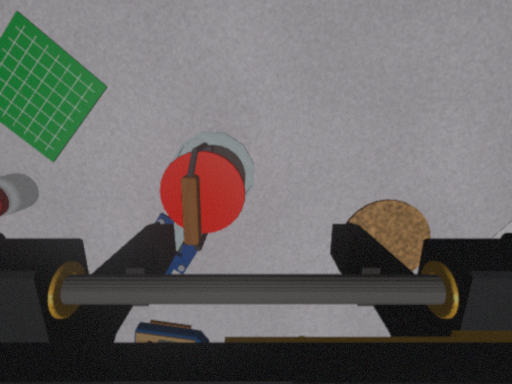

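Wrist view: the bar runs from (191,177) to (193,245), centre about (192,211), at the image's left of the jaw centre, and the kettle is undisturbed.

Run:
```python
from h import *
a=onz('wrist',191,177,.234);b=onz('wrist',193,245,.234);print(a,b,(a+b)/2,np.linalg.norm(a-b),np.degrees(np.arctan2(*(b-a)[1::-1])))
c=(a+b)/2
go(.450,-.004,.290,120)
```

```text
[ 0.41923427 -0.01648711  0.234     ] [0.47574274 0.01286637 0.234     ] [ 0.4474885  -0.00181037  0.234     ] 0.06367757419505464 27.44974583356829
2.4 pos [0.4069 0.0375 0.2935] yaw 118.9 F [-0.4 -0.4 -0.6] w 1.003 q6 [ -10.6 -129.5] slide [-0.229  0.071  0.013] spin -0.012
```

Call:
step_arm(slide=[[-0.1,0.035,0],[-0.1,0.035,0],[-0.025,0,0],[0,0,0],[0,0,0]], spin=[0,0,0,0,0])

```text
time_s: 3.02
ee_pos: [0.4468, 0.002, 0.2904]
tool_rot: [[-0.483, 0.875, -0.026], [0.876, 0.483, -0.012], [0.002, -0.028, -1.0]]
contact_force: [0.1, -0.3, 0.3]
grip_width: 1.0
```

```bash
python3 -c "
from h import *
go(.449,-.003,.206,119)"
```

```text
3.02 pos [0.4468 0.002  0.2904] yaw 118.9 F [ 0.1 -0.3  0.3] w 1.0 q6 [ -14.2 -133.1] slide [-0.023  0.008  0.337] spin -0.001
```

Call:
step_arm(slide=[[-0.01,0.003,0.05],[-0.01,0.003,0.06],[-0.01,0.003,0.06],[0,0,0.06],[0,0,0.05],[0,0,0.04],[0,0,0.02],[0,0,0]], spin=[0,0,0,0,0,0,0,0])

```text
time_s: 4.03
ee_pos: [0.4487, -0.0036, 0.1982]
tool_rot: [[-0.483, 0.875, -0.028], [0.875, 0.483, -0.011], [0.004, -0.029, -1.0]]
contact_force: [-0.1, 0.3, 0.0]
grip_width: 0.999
```

```bash
python3 -c "
from h import *
go(.449,-.003,.206,119)"
```

```text
4.03 pos [ 0.4487 -0.0036  0.1982] yaw 118.9 F [-0.1  0.3  0. ] w 0.999 q6 [ -14.9 -133.5] slide [ 0.002  0.001 -0.031] spin -0.001
```

Call:
step_arm(slide=[[0,0,-0.03],[0,0,0]], spin=[0,0])

```text
time_s: 4.28
ee_pos: [0.4497, -0.0037, 0.2073]
tool_rot: [[-0.483, 0.875, -0.026], [0.875, 0.483, -0.011], [0.003, -0.028, -1.0]]
contact_force: [0.5, -0.0, 0.6]
grip_width: 1.001
```

Call:
step_arm(slide=[[0,0,0],[0,0,0],[0,0,0],[0,0,0],[0,0,0],[0,0,0],[0,0,0],[0,0,0]], spin=[0,0,0,0,0,0,0,0], grip=-1, force=35)

```text
time_s: 5.28
ee_pos: [0.45, -0.0037, 0.2078]
tool_rot: [[-0.483, 0.875, -0.025], [0.875, 0.483, -0.012], [0.002, -0.027, -1.0]]
contact_force: [0.4, -0.1, 0.1]
grip_width: 0.114
```

Call:
step_arm(slide=[[0,0,0],[0,0,0]], spin=[0,0])

```text
time_s: 5.52
ee_pos: [0.45, -0.0037, 0.2078]
tool_rot: [[-0.483, 0.875, -0.025], [0.875, 0.483, -0.012], [0.002, -0.027, -1.0]]
contact_force: [-0.6, -0.5, -0.2]
grip_width: 0.004
```

The gripper closed empty, so I'll look.

Run:
```python
from station import eyes
import cv2
w=eyes.snapshot('wrist');b=eyes.snapshot('side')[110:290,110:310]
w=cv2.resize(w,(400,300));b=cv2.resize(b,(400,360),interpolation=cv2.INTER_CUBIC)
cv2.imwrite('pics/g1.png',cv2.hconcat([cv2.copyMakeBorder(w,0,60,0,0,0),b]))
```

```text
(no output)
```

View pics/g1.png

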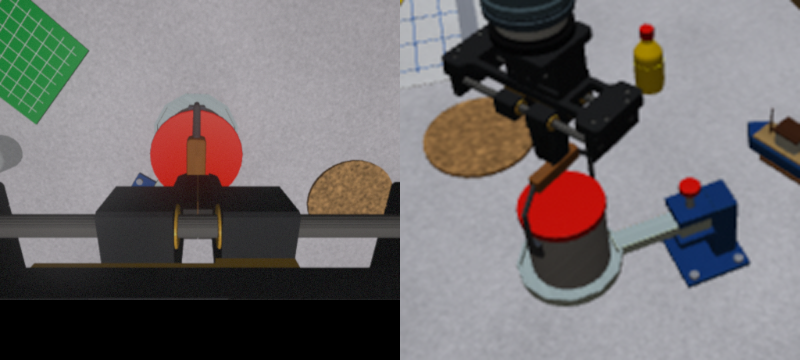

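The wrist view shows the fingers shut, with the bar running under or past them at about (252,195) in full scale. In the side view the fingertip ends at about (187,189). I'll compare that with the projected TCP.

Run:
```python
from h import *
import cv2
from station import readout
s=readout.read_state();p=np.array(s['ee_pos']);R=np.array(s['tool_rot'])
print(s['grip_width'],s['contact_force'],s['time_s'])
def pr(n,q):
    M=eyes.camera_model(n);E=np.array(M['extrinsics']);c=np.array(M['mtx'])@(E[:3,:3]@q+E[:3,3]);return (c[:2]/c[2]).round(1)
g=np.array([.449,-.003,0]);ax=np.array([np.cos(np.radians(29)),np.sin(np.radians(29)),0])
for n in('side','wrist','top'):
    print(n,'tcp',pr(n,p),'graspB',pr(n,p-.019*R[:,2]),'bar ends/ctr top',[pr(n,g+[0,0,.234]+k*ax).tolist() for k in(-.032,0,.032)],'z.216',[pr(n,g+[0,0,.216]+k*ax).tolist() for k in(-.032,0,.032)])
w=eyes.snapshot('wrist')[150:290,170:340];b=eyes.snapshot('side')[140:240,150:230]
w=cv2.resize(w,(400,330),interpolation=3);b=cv2.resize(b,(400,500),interpolation=3)
cv2.imwrite('pics/g2.png',cv2.hconcat([cv2.copyMakeBorder(w,0,170,0,0,0),b]))
```

```text
0.0067581220762869786 [ 0.81403981 -0.40311948 -0.17224761] 5.625
side tcp [187.2 198.5] graspB [186.1 192. ] bar ends/ctr top [[174.3, 199.4], [184.9, 189.6], [195.0, 180.2]] z.216 [[175.7, 205.5], [186.1, 195.7], [196.0, 186.3]]
wrist tcp [252.5 218.1] graspB [252.4 229.9] bar ends/ctr top [[254.4, 179.0], [254.4, 233.1], [254.4, 282.1]] z.216 [[254.2, 172.7], [254.2, 221.8], [254.2, 266.8]]
top tcp [247.8 245.5] graspB [247.9 244.9] bar ends/ctr top [[253.7, 256.8], [247.7, 245.4], [241.8, 234.1]] z.216 [[253.4, 256.9], [247.6, 245.7], [241.8, 234.6]]
```

View pics/g2.png

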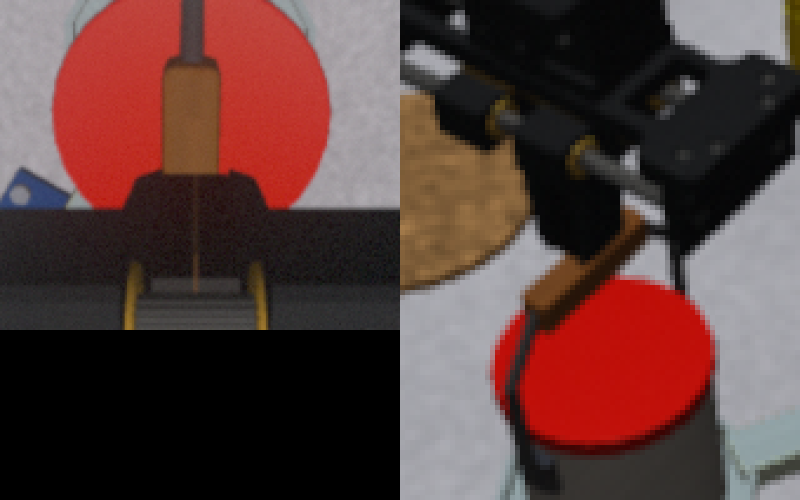

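Both pictures show the shut fingertips just above the bar. The bar is visible through the slit between them, and the tip row gives z≈0.235 against the reported 0.208. So the real tips sit about 25 mm above the reported TCP. I'll reopen and go about 26 mm lower, to reported z 0.181. That clears the lid under either reading.

Call:
step_arm(slide=[[0,0,0],[0,0,0],[0,0,0],[0,0,0],[0,0,0],[0,0,0],[0,0,0],[0,0,0],[0,0,0],[0,0,0]], spin=[0,0,0,0,0,0,0,0,0,0], grip=1)

```text
time_s: 6.98
ee_pos: [0.45, -0.0037, 0.2077]
tool_rot: [[-0.483, 0.875, -0.025], [0.875, 0.483, -0.012], [0.002, -0.027, -1.0]]
contact_force: [-1.1, 0.6, -0.0]
grip_width: 1.0
```

Call:
step_arm(slide=[[0,0,0.03],[0,0,0.03],[0,0,0.03],[0,0,0.01],[0,0,0]], spin=[0,0,0,0,0])

```text
time_s: 7.6
ee_pos: [0.4488, -0.0039, 0.1802]
tool_rot: [[-0.483, 0.875, -0.026], [0.875, 0.483, -0.011], [0.003, -0.028, -1.0]]
contact_force: [-0.4, 0.6, 0.3]
grip_width: 0.997
```

Run:
```python
from h import *
import cv2
go(.449,-.003,.181,119)
w=eyes.snapshot('wrist')
b=eyes.snapshot('side')[130:250,140:240]
w=cv2.resize(w,(400,300),interpolation=3);b=cv2.resize(b,(400,480),interpolation=3)
cv2.imwrite('pics/g3.png',cv2.hconcat([cv2.copyMakeBorder(w,0,180,0,0,0),b]))
```

```text
7.6 pos [ 0.4488 -0.0039  0.1802] yaw 118.9 F [-0.4  0.6  0.3] w 0.997 q6 [ -14.9 -133.5] slide [ 0.003  0.002 -0.003] spin -0.001
```

View pics/g3.png

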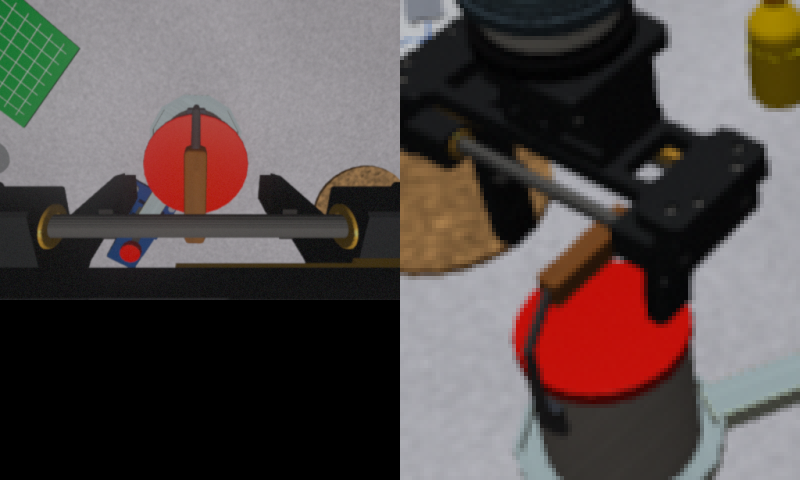

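Both fingers straddle the bar, and the near tip at side (206,210) is now below the bar's level. I'll close again.

Call:
step_arm(slide=[[0,0,0],[0,0,0],[0,0,0],[0,0,0],[0,0,0],[0,0,0],[0,0,0],[0,0,0],[0,0,0],[0,0,0]], spin=[0,0,0,0,0,0,0,0,0,0], grip=-1, force=40)

```text
time_s: 8.95
ee_pos: [0.4495, -0.0041, 0.1812]
tool_rot: [[-0.483, 0.875, -0.024], [0.875, 0.483, -0.012], [0.001, -0.027, -1.0]]
contact_force: [0.6, -0.1, -0.3]
grip_width: 0.156
```

Gripped: the width is 13.7 mm, which matches the bar. Lifting gently.

Call:
step_arm(slide=[[0,0,-0.02],[0,0,-0.03],[0,0,-0.03],[0,0,-0.03],[0,0,-0.03],[0,0,-0.03],[0,0,-0.03],[0,0,0],[0,0,0]], spin=[0,0,0,0,0,0,0,0,0])

```text
time_s: 10.07
ee_pos: [0.4499, -0.0031, 0.2339]
tool_rot: [[-0.484, 0.875, -0.026], [0.875, 0.483, -0.011], [0.003, -0.028, -1.0]]
contact_force: [-0.1, 0.7, -3.6]
grip_width: 0.152
```

```bash
python3 -c "
from h import *
go(.428,.312,.23,119)"
```

```text
10.07 pos [ 0.4499 -0.0031  0.2339] yaw 118.9 F [-0.1  0.7 -3.6] w 0.152 q6 [ -14.8 -133.5] slide [1.146 0.533 0.004] spin -0.001
```

Call:
step_arm(slide=[[0.02,0.01,0],[0.04,0.02,0],[0.06,0.028,0],[0.07,0.033,0],[0.07,0.033,0],[0.07,0.033,0],[0.07,0.033,0],[0.07,0.033,0],[0.07,0.033,0],[0.07,0.033,0],[0.07,0.033,0],[0.07,0.033,0],[0.07,0.033,0],[0.07,0.033,0],[0.07,0.033,0],[0.06,0.028,0],[0.05,0.02,0],[0.03,0.01,0],[0.02,0,0],[0,0,0]], spin=[0,0,0,0,0,0,0,0,0,0,0,0,0,0,0,0,0,0,0,0])

```text
time_s: 12.58
ee_pos: [0.4154, 0.3306, 0.2288]
tool_rot: [[-0.492, 0.87, -0.033], [0.87, 0.492, -0.009], [0.008, -0.033, -0.999]]
contact_force: [-0.2, 0.3, -3.4]
grip_width: 0.152
```

```bash
python3 -c "
from h import *
go(.428,.312,.23,119)"
```

```text
12.57 pos [0.4154 0.3306 0.2288] yaw 119.5 F [-0.2  0.3 -3.4] w 0.152 q6 [ 25.5 -94.1] slide [-0.09   0.007 -0.006] spin 0.006
```

Call:
step_arm(slide=[[-0.03,0,0],[-0.04,0,0],[-0.02,0,0],[0,0,0.02],[0,0,0.04],[0,0,0.05],[0,0,0.05],[0,0,0.05],[0,0,0.05],[0,0,0.04],[0,0,0.03],[0,0,0.02],[0,0,0],[0,0,0]], spin=[0,0,0,0,0,0,0,0,0,0,0,0,0,0])

```text
time_s: 14.32
ee_pos: [0.4244, 0.3073, 0.1343]
tool_rot: [[-0.491, 0.871, -0.033], [0.871, 0.491, -0.01], [0.008, -0.034, -0.999]]
contact_force: [-0.0, -0.1, -4.1]
grip_width: 0.154
```

Run:
```python
from h import *
import cv2
go(.428,.312,.1122,119)
a=eyes.snapshot('top')[200:290,90:200];b=eyes.snapshot('side')[90:230,90:230]
cv2.imwrite('pics/p1.png',cv2.hconcat([cv2.copyMakeBorder(cv2.resize(a,(396,324),interpolation=3),0,72,0,0,0),cv2.resize(b,(396,396),interpolation=3)]))
```

```text
14.32 pos [0.4244 0.3073 0.1343] yaw 119.4 F [-0.  -0.1 -4.1] w 0.154 q6 [ 22.8 -96.7] slide [0.009 0.025 0.088] spin 0.004
```

View pics/p1.png

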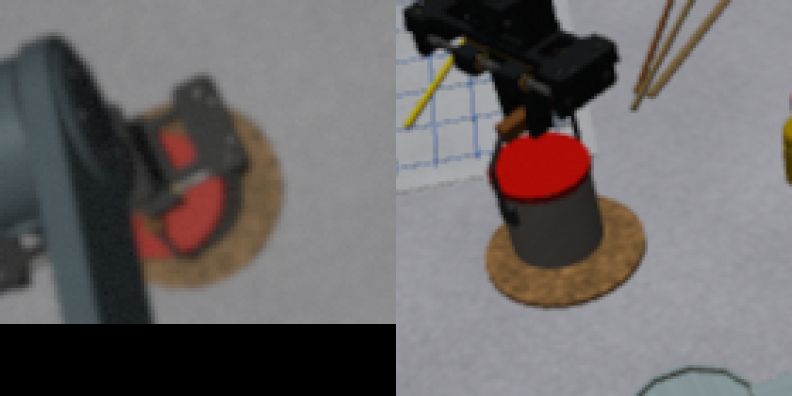

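The kettle hangs upright over the mat and slightly above it, its base well inside the cork disc. I'll make a small correction and lower it slowly until contact.

Call:
step_arm(slide=[[0.009,0.024,0],[0,0,0.02],[0,0,0.02],[0,0,0.015],[0,0,0.01],[0,0,0.008],[0,0,0]], spin=[0,0,0,0,0,0,0])

```text
time_s: 15.3
ee_pos: [0.4282, 0.3124, 0.1147]
tool_rot: [[-0.491, 0.871, -0.033], [0.871, 0.491, -0.01], [0.008, -0.034, -0.999]]
contact_force: [0.0, 0.6, -3.2]
grip_width: 0.154
```

Call:
step_arm(slide=[[0,0,0.006],[0,0,0.004],[0,0,0]], spin=[0,0,0])

```text
time_s: 15.68
ee_pos: [0.4284, 0.3125, 0.1125]
tool_rot: [[-0.491, 0.871, -0.032], [0.871, 0.491, -0.009], [0.008, -0.033, -0.999]]
contact_force: [-0.4, -0.7, -3.3]
grip_width: 0.156
```

Call:
step_arm(slide=[[0,0,0.006],[0,0,0.004],[0,0,0]], spin=[0,0,0])

```text
time_s: 16.05
ee_pos: [0.4294, 0.3132, 0.1126]
tool_rot: [[-0.491, 0.871, -0.03], [0.871, 0.491, -0.008], [0.008, -0.03, -1.0]]
contact_force: [-1.4, -0.7, -3.3]
grip_width: 0.154
```

Call:
step_arm(slide=[[0,0,0.012],[0,0,0.012],[0,0,0]], spin=[0,0,0])

```text
time_s: 16.42
ee_pos: [0.4322, 0.3148, 0.1132]
tool_rot: [[-0.491, 0.871, -0.023], [0.871, 0.492, -0.005], [0.007, -0.023, -1.0]]
contact_force: [-0.3, -1.1, -3.3]
grip_width: 0.156
```

Run:
```python
from h import *
import cv2
from station import readout
print(np.round(readout.read_state()['q'],2),np.round(readout.read_state()['contact_force'],2))
b=eyes.snapshot('side')[60:210,90:240]
cv2.imwrite('pics/p2.png',cv2.resize(b,(600,600),interpolation=3))
```

```text
[ 23.18  12.3  101.58   0.28  67.47 -96.38] [-0.31 -1.07 -3.29]
```

View pics/p2.png

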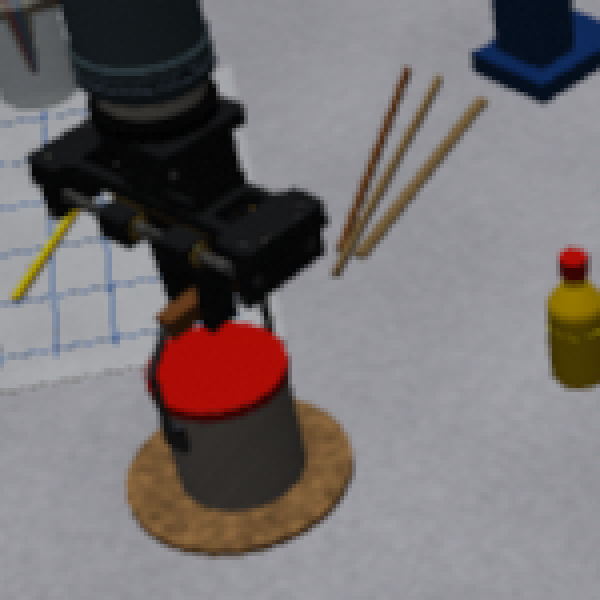

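The kettle stands on the mat. Downward commands no longer lower it, and z matches the predicted 0.1122. Before release I'll check by projection.

Run:
```python
from h import *
print('lid',onz('side',90+221/4,60+370/4,.102),'base bottom edge',onz('side',90+238/4,60+507/4,.006))
M=eyes.camera_model('side');E=np.array(M['extrinsics']);K=np.array(M['mtx'])
for x,y in((.432,.315),(.428,.312)):
  for z,r in((.006,.045),(.012,.045),(.102,.0475)):
    t=np.linspace(0,6.28,200);P=np.c_[x+r*np.cos(t),y+r*np.sin(t),0*t+z]@E[:3,:3].T+E[:3,3];p=P@K.T;p=p[:,:2]/p[:,2:]
    q=(p-[90,60])*4;print(x,z,'min',q.min(0).round(),'max',q.max(0).round())
```

```text
lid [0.43440252 0.30640691 0.102     ] base bottom edge [0.41738702 0.27614031 0.006     ]
0.432 0.006 min [177. 423.] max [305. 511.]
0.432 0.012 min [175. 417.] max [303. 505.]
0.432 0.102 min [142. 319.] max [285. 411.]
0.428 0.006 min [173. 427.] max [301. 516.]
0.428 0.012 min [171. 421.] max [299. 510.]
0.428 0.102 min [137. 323.] max [281. 416.]
```

The projections fit a kettle standing on the mat within a few mm of its centre. Releasing.

Call:
step_arm(slide=[[0,0,0],[0,0,0],[0,0,0],[0,0,0],[0,0,0],[0,0,0],[0,0,0]], spin=[0,0,0,0,0,0,0], grip=1)

```text
time_s: 17.35
ee_pos: [0.4324, 0.3147, 0.1124]
tool_rot: [[-0.491, 0.871, -0.024], [0.871, 0.491, -0.005], [0.007, -0.023, -1.0]]
contact_force: [-0.7, -1.2, -0.0]
grip_width: 0.923
```

Call:
step_arm(slide=[[0,0,0],[0,0,0],[0,0,0],[0,0,-0.06],[0,0,-0.1],[0,0,-0.1],[0,0,-0.1],[0,0,-0.1],[0,0,0]], spin=[0,0,0,0,0,0,0,0,0])

```text
time_s: 18.48
ee_pos: [0.436, 0.3158, 0.2363]
tool_rot: [[-0.491, 0.871, -0.02], [0.871, 0.491, -0.003], [0.007, -0.019, -1.0]]
contact_force: [0.9, 0.4, 0.1]
grip_width: 1.002
```

Run:
```python
from h import *
import cv2
go(.597,-.016,.25,119)
b=eyes.snapshot('side')[60:240,80:280]
cv2.imwrite('pics/p3.png',cv2.resize(b,None,fx=3,fy=3,interpolation=3))
```

```text
18.48 pos [0.436  0.3158 0.2363] yaw 119.4 F [0.9 0.4 0.1] w 1.002 q6 [ 23.1 -96.4] slide [-1.472 -0.092 -0.063] spin 0.005
```

View pics/p3.png

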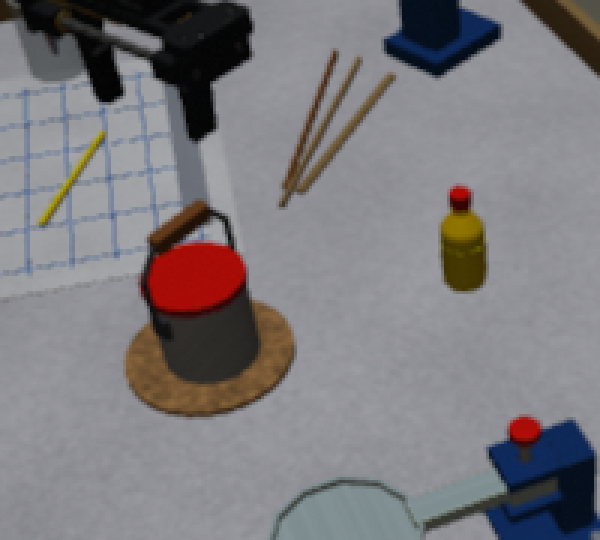

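Kettle released, standing upright and well inside the cork mat; the bottle is untouched and the pin head is still raised. Next I shut the fingers and move over the pin.

Call:
step_arm(slide=[[-0.03,0,0],[-0.06,-0.005,0],[-0.08,-0.005,0],[-0.08,-0.005,0],[-0.08,-0.005,0],[-0.08,-0.005,0],[-0.08,-0.005,0],[-0.08,-0.005,0],[-0.08,-0.005,0],[-0.08,-0.005,0],[-0.08,-0.005,0],[-0.08,-0.005,0],[-0.08,-0.005,0],[-0.08,-0.005,0],[-0.08,-0.005,0],[-0.08,-0.005,0],[-0.08,-0.005,0],[-0.06,0,0],[-0.03,0,0],[0,0,0]], spin=[0,0,0,0,0,0,0,0,0,0,0,0,0,0,0,0,0,0,0,0], grip=-1, force=20)

```text
time_s: 21.02
ee_pos: [0.5898, -0.022, 0.2191]
tool_rot: [[-0.487, 0.873, -0.043], [0.874, 0.487, -0.01], [0.012, -0.042, -0.999]]
contact_force: [0.0, 0.3, -0.2]
grip_width: 0.004
```

```bash
python3 -c "
from h import *
go(.597,-.016,.16,119)"
```

```text
21.02 pos [ 0.5898 -0.022   0.2191] yaw 119.1 F [ 0.   0.3 -0.2] w 0.004 q6 [ -13.  -131.9] slide [0.004 0.047 0.235] spin 0.001
```

Call:
step_arm(slide=[[0,0.02,0.04],[0,0.025,0.06],[0,0,0.07],[0,0,0.06],[0,0,0.05],[0,0,0.04],[0,0,0.02],[0,0,0],[0,0,0]], spin=[0,0,0,0,0,0,0,0,0])

```text
time_s: 22.15
ee_pos: [0.595, -0.015, 0.1266]
tool_rot: [[-0.488, 0.871, -0.045], [0.872, 0.489, -0.009], [0.014, -0.044, -0.999]]
contact_force: [0.6, -0.1, 0.2]
grip_width: 0.01
```

Run:
```python
from h import *
import cv2
go(.597,-.016,.08,119)
b=eyes.snapshot('side')[140:260,200:330];a=eyes.snapshot('top')[160:260,200:300]
cv2.imwrite('pics/n1.png',cv2.hconcat([cv2.resize(a,(400,400),interpolation=3),cv2.resize(b,(400,400),interpolation=3)]))
```

```text
22.15 pos [ 0.595  -0.015   0.1266] yaw 119.2 F [ 0.6 -0.1  0.2] w 0.01 q6 [ -12.2 -131.1] slide [-0.01   0.013  0.186] spin 0.003
```

View pics/n1.png

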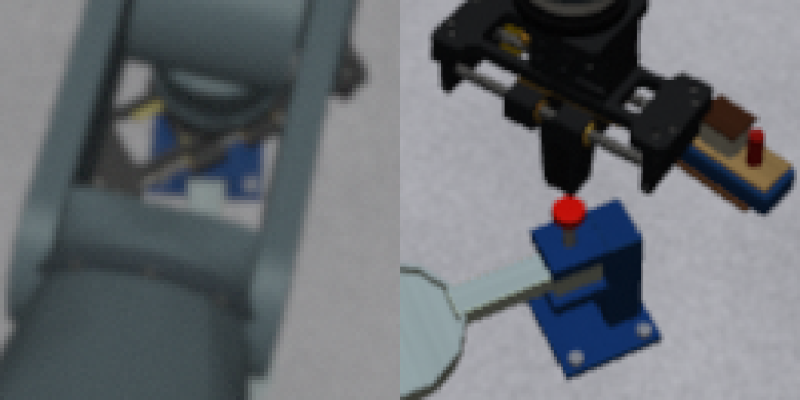

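The side view shows the shut fingers directly above the red head, with a visible gap, and the post and tugboat clear. I'll descend in small steps, watching the force.

Call:
step_arm(slide=[[-0.004,0.008,0.02],[-0.004,0.006,0.03],[0,0,0.03],[0,0,0.02],[0,0,0.02],[0,0,0]], spin=[0,0,0,0,0,0])

```text
time_s: 23.0
ee_pos: [0.5987, -0.0153, 0.0959]
tool_rot: [[-0.489, 0.871, -0.043], [0.872, 0.489, -0.009], [0.013, -0.042, -0.999]]
contact_force: [-0.1, 0.4, 0.1]
grip_width: 0.005
```

Call:
step_arm(slide=[[0,0,0.02],[0,0,0.02],[0,0,0.02],[0,0,0]], spin=[0,0,0,0])

```text
time_s: 23.5
ee_pos: [0.599, -0.0153, 0.0826]
tool_rot: [[-0.489, 0.871, -0.041], [0.872, 0.489, -0.01], [0.012, -0.04, -0.999]]
contact_force: [-0.4, -0.4, 0.7]
grip_width: 0.004
```

Call:
step_arm(slide=[[0,0,0.02],[0,0,0.02]], spin=[0,0])

```text
time_s: 23.75
ee_pos: [0.5995, -0.0154, 0.0766]
tool_rot: [[-0.489, 0.871, -0.04], [0.872, 0.489, -0.01], [0.011, -0.039, -0.999]]
contact_force: [-18.6, 3.1, 44.5]
grip_width: 0.003
```

Run:
```python
from h import *
import cv2
go(.597,-.016,.075,119)
b=eyes.snapshot('side')[160:260,220:320]
cv2.imwrite('pics/n2.png',cv2.resize(b,(600,600),interpolation=3))
h=cv2.cvtColor(b,cv2.COLOR_BGR2HSV);m=cv2.inRange(h,(0,190,100),(5,255,255))|cv2.inRange(h,(175,190,100),(180,255,255))
c,l,st,ce=cv2.connectedComponentsWithStats(m)
print([(st[k].tolist(),(ce[k]+[220,160]).round(1)) for k in range(1,c) if st[k,4]>8])
M=eyes.camera_model('side');E=np.array(M['extrinsics']);K=np.array(M['mtx'])
for z in(.107,.12,.131):
    q=K@(E[:3,:3]@[.597,-.016,z]+E[:3,3]);print(z,q[:2]/q[2])
```

```text
23.75 pos [ 0.5995 -0.0154  0.0766] yaw 119.3 F [-18.6   3.1  44.5] w 0.003 q6 [ -12.2 -131. ] slide [ 0.003 -0.01   0.007] spin 0.003
[([94, 19, 4, 3, 10], array([315.5, 180.2])), ([30, 49, 7, 5, 22], array([252.5, 211.6]))]
0.107 [254.06048896 209.50629358]
0.12 [253.97718942 205.7808306 ]
0.131 [253.90543258 202.57160011]
```

The force jumped to 44 N, which means the stop was reached: the head is seated at reported z 0.0766. I'll retract and verify.

Call:
step_arm(slide=[[0,0,-0.02],[0,0,-0.06],[0,0,-0.1],[0,0,-0.12],[0,0,-0.12],[0,0,-0.05],[0,0,0],[0,0,0]], spin=[0,0,0,0,0,0,0,0])

```text
time_s: 24.8
ee_pos: [0.6031, -0.0142, 0.1969]
tool_rot: [[-0.489, 0.871, -0.043], [0.872, 0.489, -0.01], [0.012, -0.042, -0.999]]
contact_force: [-0.3, 0.2, -0.6]
grip_width: 0.005
```

Run:
```python
from h import *
import cv2
go(.597,-.016,.2,119)
s=eyes.snapshot('side')
cv2.imwrite('pics/n3.png',cv2.resize(s[110:260,110:310],(800,600),interpolation=3))
h=cv2.cvtColor(s,cv2.COLOR_BGR2HSV);m=cv2.inRange(h,(0,190,100),(5,255,255))|cv2.inRange(h,(175,190,100),(180,255,255))
c,l,st,ce=cv2.connectedComponentsWithStats(m)
print([(st[k].tolist(),ce[k].round(1)) for k in range(1,c) if st[k,4]>15])
```

```text
24.8 pos [ 0.6031 -0.0142  0.1969] yaw 119.3 F [-0.3  0.2 -0.6] w 0.005 q6 [ -12.  -131.1] slide [ 0.006 -0.025 -0.011] spin 0.003
[([129, 141, 33, 23, 591], array([144.5, 152. ])), ([250, 206, 10, 8, 67], array([254.4, 209.6])), ([327, 289, 26, 23, 483], array([339.7, 299.9]))]
```

View pics/n3.png

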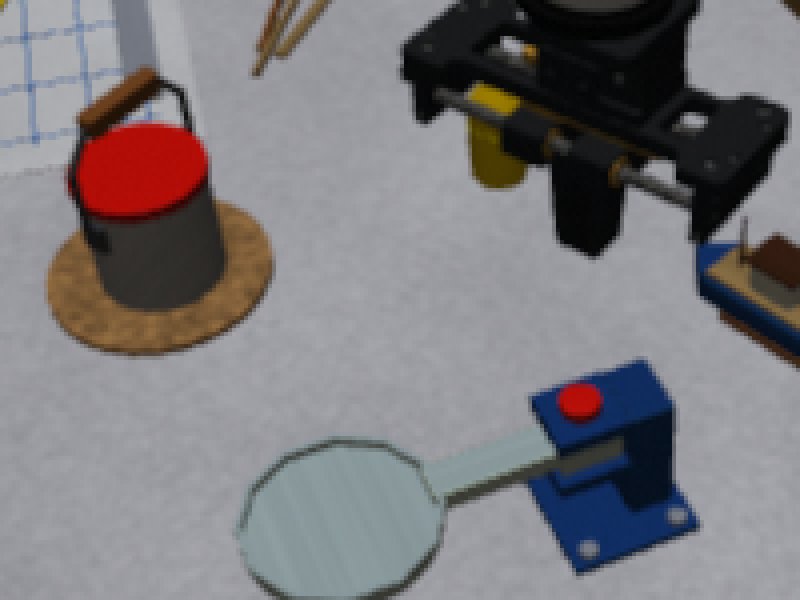

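The pin head lies flush on the fork, with no shank visible. Its centre is at (254.4,209.6), and the seated position predicts (254.1,209.5). The kettle stands upright on the mat and the arm is clear, so I'm handing in.

```bash
python3 -c "
from station import ctrl
print(ctrl.sign_off())"
```

```text
the job is handed in; nothing more can be done
None
```

I moved the kettle from its tray to the cork mat and let go, then pushed the hinge pin home with the fingers shut. The job was handed in at about 25 s on the robot's clock; the interface gave no verdict.

**Last checks**
- **Kettle:** in the last picture it stands upright and well inside the mat, an estimated 5–10 mm from its centre.
- **Pin:** no shank is visible and the head is flush on the fork. Its centre is within about 0.3 px of the predicted seated position (1 px is about 3.5 mm). The push also ended on a hard stop of 44 N, well above the pin's 6 N friction.
- **Arm:** it was clear of everything, with contact force near zero.
- **Bystanders:** the jar's cap had not shifted (about 0.2 px). The bottle and tugboat I judged only by eye, partly behind the gripper or at the picture's edge, and saw no movement.

**What failed or disagreed**
- **First grasp:** the fingers closed on nothing. The pictures put the real fingertips about 25–27 mm above the reported tool position, so I reopened and went 26 mm lower. The second grasp read 13.7 mm, matching the 14 mm bar.
- **Setting down:** the wrist force stayed at about −3.3 N while the kettle was being set down, so it never showed contact. I relied on the height no longer falling and on the side view instead.
- **Tool tilt:** it drifted to about 2.5°. This had no visible effect.

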